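Scrub out the leaning laundry canister

TASK

Scrub out the oblong canister that leans in the drain rack: take the flat-headed brush by its handle out of the pot, turn it so that the flat head matches the canister's mouth, and push it along the canister's slant right down to the bottom three times, drawing it back up past the middle of the canister before each new push. Then lower the brush into its pot again and let go, with the canister still sitting in its rack. Do not let go of the brush high up, and do not knock over the tall white bottle that stands between pot and rack.

Things in the scene. Friction and masses are not known exactly. Their poses are not given: they have to be found in the camera images.
- brush: Loose flat-headed scrubbing brush, 200 mm long, about 120 g. Origin: centre of the flat tip of its head; z runs from tip to handle (up, as it stands in the pot), x is the head's thin way, y its wide way. Head: rigid, 24 (x) by 50 (y) mm, z 0 to 60 mm, plus 1.5 mm of yielding bristle. Steel stem, 10 mm thick, z 60 to 115 mm. Its y starts within 35 degrees of world y.
- brush_grip (a point): Point on the brush's axis, 160 mm from the tip, midway along its straight square white handle (24 by 24 mm, sides parallel to the head's x and y, from 115 to 200 mm from the tip). Grip it here from above, along the brush's axis, across either pair of sides. Axes as the brush's.
- pot: Round white ceramic pot for the brush, fixed to the worktop: 76 mm outside and 68 mm inside diameter, 80 mm high, inner floor 6 mm above the worktop. Origin: centre of its underside, z up. It stands left or right of the robot's centre line, the rack on the other side. The brush fits in at any twist with about 6 mm to spare and may lean when let go.
- canister: Loose open canister, white plastic, about 350 g. Oblong: outside 50 (x) by 78 (y) mm, inside 44 by 72 mm, 115 mm long, walls and floor 3 mm. Origin: centre of its underside; z runs along its axis to the mouth. It leans 30 degrees from vertical in the rack, mouth towards the robot's side. The brush head goes in only with its wide way along the canister's y (either way round).
- rack: Steel drain rack fixed to the worktop, base 130 by 110 mm, about 85 mm high: a sloping plate under the canister's robot side, a ledge under its bottom, low guides 3 mm off its sides. Origin: on the worktop below the centre of the canister's underside; z up, x away from the robot; the canister's mouth leans towards -x. Yaw within 20 degrees of 0.
- rack_seat (a point): The point of the rack, 24 mm above its origin, where the centre of the canister's underside belongs; axes as the rack's (not tilted).
- softener: Bystander: loose white bottle, 72 mm diameter, 190 mm high, on the middle line of the worktop, just beyond the pot and rack. Origin: centre of its underside.
- dosing_cup: Bystander: small clear round cup, loose, 60 mm wide, 55 mm high, near the middle in front of the robot. Origin: centre of its underside. Nothing is asked of it.
Things that resemble listed ones, but are neither listed nor needed, are in the scene too. There is more than one size of the brush; the one meant has the size given above.

How it is judged (in metres and radians):
On the way, in this order (a step that is already met when the one before it is completed fails the run):
1. the brush is pushed down to the bottom of the canister (tip within 27 mm of its inner floor): first time (x of brush in the frame of canister between -0.022 and 0.022 m and y of brush in the frame of canister between -0.036 and 0.036 m and z of brush in the frame of canister between -0.003 and 0.03 m), for 0.1 s.
2. it is drawn up past the middle of the canister (tip more than 57 mm above the inner floor), in line with the canister (z of brush in the frame of canister above 0.06 m and x of brush in the frame of canister between -0.022 and 0.022 m and y of brush in the frame of canister between -0.036 and 0.036 m), for 0.1 s.
3. pushed down to the bottom again: second time (all of step 1), for 0.1 s.
4. drawn up past the middle again (all of step 2), for 0.1 s.
5. pushed down to the bottom: third time (all of step 3), for 0.1 s.
At the end, for the whole second after the job is handed in: The brush stands at rest head down in its pot (tip inside the pot and within 30 mm of the worktop, leaning less than 37 degrees), let go; the canister is at rest in its rack, within 12 mm of its seat and leaning between 22 and 38 degrees (horizontal distance between brush and pot below 0.034 m and z of brush in the frame of pot between 0 and 0.03 m and angle between brush's own z axis and vertical below 0.65 rad and linear speed of each of brush, canister below 0.03 m/s and distance between canister and rack_seat below 0.012 m and angle between canister's own z axis and vertical between 0.39 and 0.66 rad); the robot touches nothing.
It fails at once if the brush is let go while its tip is more than 70 mm above the worktop (contact force between the fingers and brush below 0.2 N and height (world z) of brush above 0.07 m).
It fails at once if the white bottle is knocked over (angle between softener's own z axis and vertical above 0.6 rad).
It also fails if it takes over 67 s, if anything falls off the work surface, if the arm or the gripper's body presses on something with over 40 N, if the wrist force passes 120 N, or if a joint passes its speed limit or range.

ROBOT

A 6-joint arm with a two-finger parallel gripper is mounted at the origin on the work surface. World frame = base frame: x ahead of the robot, y to its left, z up, the work surface at z = 0. Lengths are in mm, angles in rad, forces in N, time in s.
With the tool pointing down it reaches from about 275 to 1000 mm from the base axis. Payload 8.4 kg.
Tool frame: the origin (TCP) lies between the finger pads; the fingertips stand 25 mm ahead of it and the grasp point (between the pads) lies 6 mm ahead of it; z points along the fingers, y is the line along which they close (so a half turn about z gives the same grasp; the last joint's range is limited). The gripper opens to 85 mm and grips with 20 to 120 N. Pads are 22 mm wide; open, the fingers measure 114 mm over their backs; the gripper's body (76 mm by 85 mm) begins 54 mm behind the grasp point. The pads swing forward as they close: fully open they stand 13 mm farther back than shut.
Start: joints at [-1.29, 0.353, 1.633, -0, 1.155, -0.002], TCP at [174.402, -600.177, 256.281] pointing down, gripper open.
Joint ranges: [-2.63, 2.63], [-0.92, 2.1], [0.06, 2.66], [-1.3, 4.44], [0, 2.69], [-3.02, 3.02]. Speed limits (rad/s): [2.22, 2.22, 2.79, 3.14, 3.14, 3.14].

INTERFACE

Orientations are given as [roll, pitch, yaw] about the fixed x, y, z axes, in that order (R = Rz(yaw) Ry(pitch) Rx(roll)).
In Python, from rig import r, eyes, workorder gives the robot as it stands. The module is installed in compiled form; this text tells all that it offers.
- The arm moves only by the tool step_arm, never from a script. Its argument "moves" is a list of rows, each an object of numbers: "tx", "ty", "tz": the shift along the tool's x, y, z scaled (see below); "ax", "ay", "az": the turn, a rotation vector about the tool's x, y, z scaled (see below). In form: [{"tx": .., "ty": .., "tz": .., "ax": .., "ay": .., "az": ..}, ...]. A call has 1 to 5 rows; each row shifts and turns the commanded pose from where the row before left it, along the tool's axes as they then stand; what a row does not reach is not made up. The controller multiplies each number of a shift by 25 mm and each number of a turn by 90 degrees. A row lasts 1/8 s, in which the tool goes at most 62.5 mm and 10.7 degrees, less where a joint would pass 70% of its speed; a pose out of reach is approached as far as the arm can. A call with a number of a shift or a turn outside -1 to 1 is refused whole. A call with a gripper value outside its range is refused whole. "gripper" is the opening, from 0 (shut) to 1 (fully open), set as the call begins (left out, the last holds). The fingers move at their own pace and stop on an object; "newtons" is the grip in N (left out, the last holds). Time passes only in rows, so rows that do not move let the fingers close. It gives the time, the measured TCP pose, the force, the opening and the grip force at its end, in the units of the state.
- r.sense(): the state, without advancing time (a new reading comes with each control period).
- eyes.grab_frame(name): name is "scene" or "top"; returns (picture, depth): 480x640x3 uint8, red, green, blue; 480x640 float32, mm along the optical axis (not along the pixel's ray), 0 where there is no reading.
- eyes.camera_info(name): a dict with "intrinsics" (3x3 intrinsics, pixels), "cam_to_world" (4x4, takes a point from camera to world coordinates). Camera axes: x right, y up, looking along -z (the intrinsics and any distortion apply to the point x, -y, -z); pixel columns grow to the right and rows downward; lengths in mm; the calibration is good to about 2 mm. A picture is of the moment at which its call begins. camera_info takes no time and is no camera call.
- workorder.sign_off(): hands the job in; it is judged then, once.
The state is a dict: "clock": time; "qpos": joint angles; "qvel": joint speeds; "joint_efforts": joint torques, N m; "eef_pos": TCP position; "tcp_rot": TCP orientation; "contact_force": force on the tool from outside, world axes, zero at the start; "wrist_torque": the same for the moment, N m; "opening": opening from 0.0 (shut) to 1.0 (fully open); "grasp_force": force on a finger pad.
Only numpy, scipy, OpenCV 4.12 (cv2) and the standard library are available. Lean on these libraries where they do the work, as an engineer would, in place of code of your own. Each camera call takes 0.05 s, during which the arm holds its last target. There are 200 camera calls.

## Working session

There is one attempt and no reset: what is moved stays moved. The work goes in short steps, Python scripts to look and compute and a tool call to move; the robot and the scene stay as the last step left them, time stands still between calls to the robot, and variables do not carry over. Pictures are saved under pics/ and viewed, at most 10 in all, crops included, and the job is handed in when it is done.

Besides the shell and the picture viewer there is one more tool, called after "Emit:" by a JSON object that holds its "fn" and its "kwargs". step_arm: Moves the arm, as the interface text tells. Its arguments: {"type":"object","properties":{"moves":{"type":"array","items":{"type":"object","properties":{"tx":{"type":"number"},"ty":{"type":"number"},"tz":{"type":"number"},"ax":{"type":"number"},"ay":{"type":"number"},"az":{"type":"number"}}}},"gripper":{"type":"number"},"newtons":{"type":"number"}},"required":["moves"]}

```bash
mkdir -p pics; python3 - <<'E'
from rig import r,eyes
import cv2,numpy as np
for n in("scene","top"):
    p,d=eyes.grab_frame(n);cv2.imwrite(f"pics/{n}0.png",p[:,:,::-1]);np.save(f"{n}0.npy",d)
    i=eyes.camera_info(n);print(n,np.round(i["intrinsics"],1).tolist(),np.round(i["cam_to_world"],3).tolist(),(d>0).mean())
print(r.sense())
E
```

```text
scene [[593.3, 0.0, 319.0], [0.0, 593.3, 243.6], [0.0, 0.0, 1.0]] [[-0.016, -0.768, 0.64, 1156.832], [1.0, -0.006, 0.017, -0.827], [-0.01, 0.64, 0.768, 778.91], [0.0, 0.0, 0.0, 1.0]] 0.9958984375
top [[610.0, 0.0, 323.1], [0.0, 610.0, 230.7], [0.0, 0.0, 1.0]] [[0.015, 0.988, -0.156, 461.017], [-0.999, 0.019, 0.027, 11.417], [0.029, 0.156, 0.987, 1052.383], [0.0, 0.0, 0.0, 1.0]] 0.9959375
{'clock': 0.1, 'qpos': array([-1.29040143e+00,  3.53607292e-01,  1.63403902e+00, -7.66982121e-06,
        1.15522718e+00, -2.36994884e-03]), 'qvel': array([ 6.70748846e-04, -8.50894605e-04, -2.29393779e-03,  1.85801772e-03,
        1.43360465e-04, -4.73973695e-06]), 'joint_efforts': array([ 5.94126268e-04, -6.06357336e+01, -3.42819786e+01, -7.88811747e-06,
        3.81856851e-03, -3.47722175e-05]), 'eef_pos': array([ 174.28916246, -599.7963989 ,  255.6278798 ]), 'tcp_rot': array([-3.14031180e+00,  3.97749278e-06,  2.82767949e-01]), 'contact_force': array([-0.74183238,  0.48786783,  0.08174484]), 'wrist_torque': array([0.02179966, 0.01047626, 0.01151562]), 'grasp_force': 0.0, 'opening': 0.9976243156319636}
```

View pics/scene0.png

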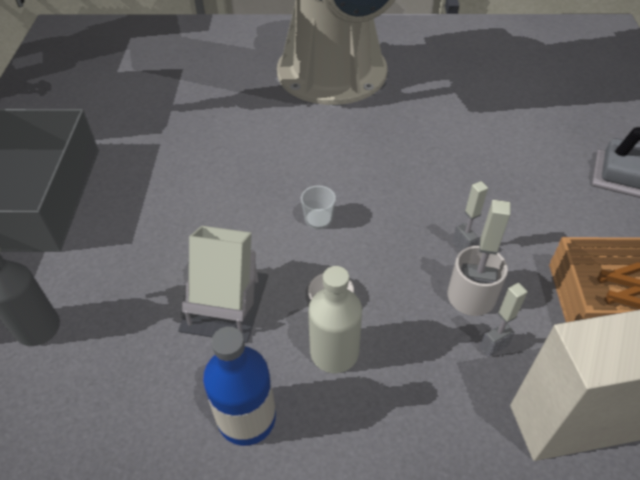

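View pics/top0.png

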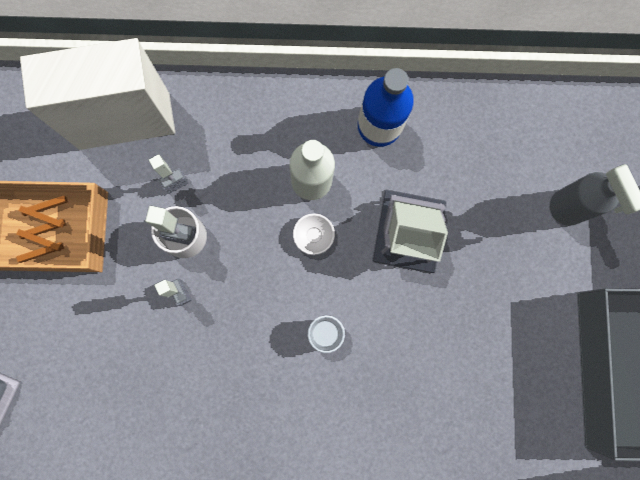

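```bash
cat > h.py <<'E'
import numpy as np,cv2
from rig import r,eyes
def cloud(n,d):
    i=eyes.camera_info(n);K=i["intrinsics"];T=np.array(i["cam_to_world"])
    v,u=np.mgrid[:480,:640]
    P=np.stack([(u-K[0][2])/K[0][0]*d,-(v-K[1][2])/K[1][1]*d,-d],-1)
    W=P@T[:3,:3].T+T[:3,3];W[d<=0]=np.nan;return W
def proj(n,p):
    i=eyes.camera_info(n);K=i["intrinsics"];T=np.array(i["cam_to_world"])
    q=T[:3,:3].T@(np.asarray(p,float)-T[:3,3]);return np.array([K[0][0]*q[0]/-q[2]+K[0][2],-K[1][1]*q[1]/-q[2]+K[1][2]])
E
python3 - <<'E'
from h import *
C={n:cloud(n,np.load(n+"0.npy")) for n in("scene","top")}
def box(n,u0,u1,v0,v1,z0,z1=400):
    w=C[n][v0:v1,u0:u1].reshape(-1,3);return w[(w[:,2]>z0)&(w[:,2]<z1)]
for nm,bt,bs in(("pot brush",(140,182,200,240),(475,515,195,260)),("far small",(145,185,150,190),(495,530,280,325)),("near small",(150,190,275,310),(462,490,178,220))):
    for n,b in(("top",bt),("scene",bs)):
        w=box(n,*b,88);print(nm,n,len(w),"zmax",np.nanpercentile(w[:,2],98).round(1))
        m=w[w[:,2]>np.nanpercentile(w[:,2],97)-6]
        print("   top c",m.mean(0).round(1),cv2.minAreaRect(m[:,:2].astype(np.float32)))
w=np.r_[box("top",140,182,200,240,100),box("scene",475,515,195,260,100)]
for lo in range(100,220,12):
    m=w[(w[:,2]>=lo)&(w[:,2]<lo+12)]
    if len(m)>5:print(lo,len(m),m.min(0).round(1),m.max(0).round(1))
# pot rim
w=box("top",145,215,200,265,72,86);print("pot rim",w.min(0),w.max(0),cv2.minEnclosingCircle(w[:,:2].astype(np.float32)))
w=box("scene",445,512,245,315,72,86);print("pot rim s",w.min(0),w.max(0))
# canister outer far face (scene) plane
for n,b in(("scene",(195,245,242,300)),):
    w=box(n,*b,45);c=w.mean(0);s=np.linalg.svd(w-c,full_matrices=False);print("face c",c,"n",s[2][2],"rms",s[1][2]/len(w)**.5)
    print(w.min(0),w.max(0))
for n,b in(("top",(375,455,190,280)),("scene",(180,262,220,330))):
    w=box(n,*b,5);print(n,"zmax",np.percentile(w[:,2],99))
    for lo in range(10,140,15):
        m=w[(w[:,2]>=lo)&(w[:,2]<lo+15)]
        if len(m):print("  ",lo,len(m),m.min(0).round(),m.max(0).round())
for nm,b in(("softener",(285,340,135,205)),("bowl",(290,340,212,258)),("cup",(305,350,312,358)),("spray",(575,640,160,215))):
    w=box("top",*b,12);print(nm,w.min(0).round(),w.max(0).round())
a=cv2.imread("pics/scene0.png")[160:360,160:280];b=cv2.imread("pics/scene0.png")[160:360,435:555]
c=cv2.imread("pics/top0.png")[180:280,365:465];d=cv2.imread("pics/top0.png")[150:310,130:230]
f=lambda x:cv2.resize(x,(400,int(400*x.shape[0]/x.shape[1])),interpolation=cv2.INTER_CUBIC)
cv2.imwrite("pics/c1.png",np.hstack([cv2.resize(a,(360,600),interpolation=2),cv2.resize(b,(360,600),interpolation=2)]))
cv2.imwrite("pics/c2.png",np.hstack([cv2.resize(c,(400,400),interpolation=2),cv2.resize(d[30:130],(400,400),interpolation=2)]))
E
```

```text
pot brush top 610 zmax 208.8
   top c [612.4 223.2 206.5] ((612.7029418945312, 223.3800048828125), (24.374868392944336, 24.067684173583984), 79.63772583007812)
pot brush scene 1339 zmax 206.7
   top c [615.8 225.4 205.2] ((614.1964721679688, 225.7989959716797), (23.593658447265625, 26.92142105102539), 79.2613296508789)
far small top 299 zmax 151.3
   top c [705.1 240.9 148.5] ((705.5435791015625, 241.02761840820312), (18.620914459228516, 17.57497215270996), 33.073753356933594)
far small scene 638 zmax 149.4
   top c [707.9 243.6 147.3] ((707.23583984375, 244.26223754882812), (17.939796447753906, 19.664731979370117), 28.909893035888672)
near small top 286 zmax 151.6
   top c [515.8 222.  148.7] ((515.75146484375, 222.47369384765625), (17.853883743286133, 17.789146423339844), 27.58772087097168)
near small scene 552 zmax 179.2
   top c [608.4 215.1 181.1] ((610.6141357421875, 214.64178466796875), (0.5582854747772217, 17.438356399536133), 79.11425018310547)
100 76 [520.  221.2 100. ] [620.8 236.3 112. ]
112 78 [519.5 209.9 112.3] [627.7 236.6 123.9]
124 221 [519.8 209.8 124.1] [628.  237
[... 1219 characters left out ...]
  130 206 [ 590. -204.  130.] [ 624. -125.  140.]
scene zmax 136.15168611568345
   10 100 [ 591. -215.   10.] [ 690. -115.   25.]
   25 316 [ 592. -219.   25.] [ 689. -115.   40.]
   40 1103 [ 590. -218.   40.] [ 685. -115.   55.]
   55 769 [ 602. -215.   55.] [ 669. -114.   70.]
   70 692 [ 591. -208.   70.] [ 663. -113.   85.]
   85 745 [ 573. -205.   85.] [ 651. -116.  100.]
   100 1115 [ 567. -203.  100.] [ 642. -117.  115.]
   115 703 [ 573. -202.  115.] [ 635. -118.  130.]
   130 285 [ 600. -201.  130.] [ 628. -122.  138.]
softener [680. -30.  12.] [748.  41. 195.]
bowl [585. -35.  12.] [655.  33.  28.]
cup [422. -52.  12.] [480.   6.  60.]
spray [ 633. -476.   73.] [ 712. -414.  210.]
```

View pics/c1.png

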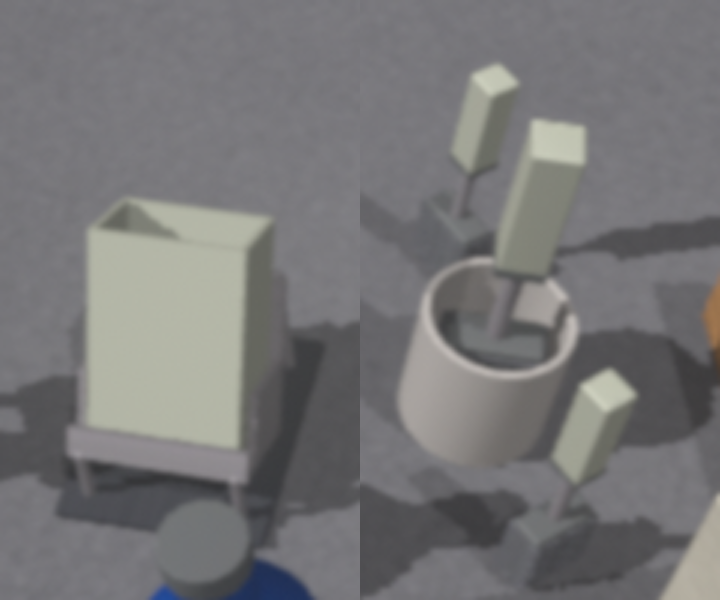

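View pics/c2.png

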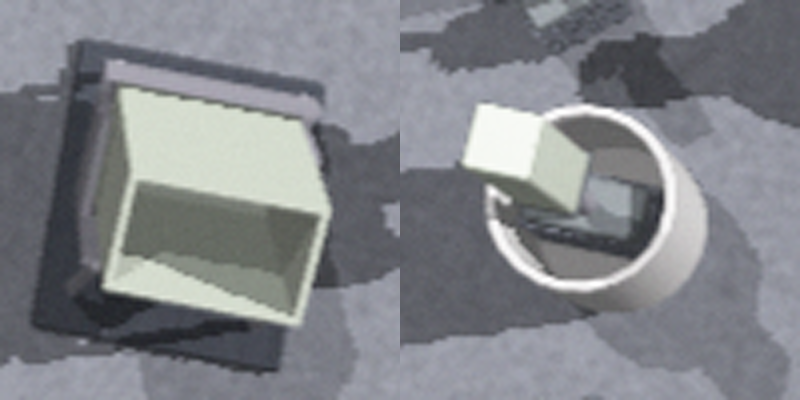

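The scene holds three upright brushes (scene / top pixels):
- **Large one, in the pot:** (496,225) / (161,218). Its top is at about 206 mm and its handle is 24 mm square.
- **Two small ones, standing free:** (476,200) / (166,289) and (512,302) / (162,166). Both are about 150 mm high with an 18 mm handle.

The one in the pot fits 200 mm on a 6 mm floor with a 24 mm handle, and the crop confirms it. In the crop, the canister's mouth has its far corners at top pixels (399,225) and (447,232), and its near corners at (391,252) and (439,261).

```bash
python3 - <<'E'
from h import *
def ray(n,uv,z):
    i=eyes.camera_info(n);K=i["intrinsics"];T=np.array(i["cam_to_world"])
    d=T[:3,:3]@np.array([(uv[0]-K[0][2])/K[0][0],-(uv[1]-K[1][2])/K[1][1],-1]);o=T[:3,3];return o+d*(z-o[2])/d[2]
for n,q in(("top",[(398.75,225),(447.5,231.75),(391.25,252.5),(439.5,261.25)]),("scene",[(242,242.7),(189.3,236.7),(250.7,232.7),(202.7,226)])):
    P=np.array([ray(n,p,z) for p,z in zip(q,(136.1,136.1,111.1,111.1))]);print(n,P.round(1).tolist(),"c",P.mean(0).round(1))
    for a,b in((0,1),(2,3)):
        e=P[a]-P[b];print("  yaw",np.degrees(np.arctan2(-e[0],e[1])).round(1),"len",np.linalg.norm(e).round(1))
w=cloud("scene",np.load("scene0.npy"))[250:292,198:238].reshape(-1,3);w=w[w[:,2]>60]
for k in range(3):
    c=w.mean(0);s=np.linalg.svd(w-c,full_matrices=False);n=s[2][2];w=w[abs((w-c)@n)<3]
n*=np.sign(n[0]);print("n",n,"yaw",np.degrees(np.arctan2(n[1],n[0])),"tilt",np.degrees(np.arcsin(n[2])),c)
# softened pot check: scene rim circle
w=cloud("scene",np.load("scene0.npy"))[245:315,445:512].reshape(-1,3);w=w[(w[:,2]>76)&(w[:,2]<84)&(w[:,0]<655)]
print("pot scene",cv2.minEnclosingCircle(w[:,:2].astype(np.float32)))
E
```

```text
top [[616.9, -128.8, 136.1], [607.9, -203.7, 136.1], [577.5, -120.7, 111.1], [565.1, -196.2, 111.1]] c [ 591.9 -162.4  123.6]
  yaw -6.8 len 75.4
  yaw -9.3 len 76.5
scene [[620.7, -124.4, 136.1], [610.1, -200.9, 136.1], [580.4, -118.1, 111.1], [567.6, -191.7, 111.1]] c [ 594.7 -158.8  123.6]
  yaw -7.9 len 77.2
  yaw -9.9 len 74.7
n [ 0.85619194 -0.14873618  0.49478572] yaw -9.854974304598693 tilt 29.655621506669554 [ 638.96272395 -162.9359571    94.43333391]
pot scene ((614.4302978515625, 224.8537139892578), 38.59648895263672)
```

Emit:
{"fn": "step_arm", "kwargs": {"moves": [{"az": -0.1}, {"az": -0.1}, {"az": -0.1}, {"az": -0.1}, {"az": -0.1}], "gripper": 1}}

```text
schema error: expected keys tx, ty, tz, ax, ay, az
```

Emit:
{"fn": "step_arm", "kwargs": {"moves": [{"az": -0.1}, {"az": -0.1}, {"tx": 0.5}]}}

```text
schema error: expected keys tx, ty, tz, ax, ay, az
```

Emit:
{"fn": "step_arm", "kwargs": {"moves": [{"tx": 0, "ty": 0, "tz": 0, "ax": 0, "ay": 0, "az": -0.1}, {"tx": 0, "ty": 0, "tz": 0, "ax": 0, "ay": 0, "az": -0.1}, {"tx": 0, "ty": 0, "tz": 0, "ax": 0, "ay": 0, "az": -0.1}, {"tx": 0, "ty": 0, "tz": 0, "ax": 0, "ay": 0, "az": -0.1}, {"tx": 0, "ty": 0, "tz": 0, "ax": 0, "ay": 0, "az": -0.1}], "gripper": 1}}

```text
clock: 0.72
eef_pos: [174.3, -599.9, 255.8]
tcp_rot: [-3.141, -0.001, 1.073]
contact_force: [-0.4, 0.7, -0.2]
opening: 1.0
grasp_force: 0.0
```

Emit:
{"fn": "step_arm", "kwargs": {"moves": [{"tx": 0, "ty": 0, "tz": -0.5, "ax": 0, "ay": 0, "az": -0.1}, {"tx": 0, "ty": 0, "tz": -0.5, "ax": 0, "ay": 0, "az": -0.1}, {"tx": 1, "ty": 0, "tz": 0, "ax": 0, "ay": 0, "az": 0}, {"tx": 1, "ty": 0, "tz": 0, "ax": 0, "ay": 0, "az": 0}, {"tx": 1, "ty": 0, "tz": 0, "ax": 0, "ay": 0, "az": 0}]}}

```text
clock: 1.35
eef_pos: [188.4, -525.5, 280.9]
tcp_rot: [-3.141, -0.001, 1.382]
contact_force: [-0.2, 0.5, -0.2]
opening: 1.002
grasp_force: 0.0
```

Emit:
{"fn": "step_arm", "kwargs": {"moves": [{"tx": 1, "ty": 0.34, "tz": 0, "ax": 0, "ay": 0, "az": 0}, {"tx": 1, "ty": 0.34, "tz": 0, "ax": 0, "ay": 0, "az": 0}, {"tx": 1, "ty": 0.34, "tz": 0, "ax": 0, "ay": 0, "az": 0}, {"tx": 1, "ty": 0.34, "tz": 0, "ax": 0, "ay": 0, "az": 0}, {"tx": 1, "ty": 0.34, "tz": 0, "ax": 0, "ay": 0, "az": 0}]}}

```text
clock: 1.98
eef_pos: [254.5, -410.5, 281.2]
tcp_rot: [3.141, -0.0, 1.382]
contact_force: [0.2, 0.7, -0.3]
opening: 1.0
grasp_force: 0.0
```

Emit:
{"fn": "step_arm", "kwargs": {"moves": [{"tx": 1, "ty": 0.34, "tz": 0, "ax": 0, "ay": 0, "az": 0}, {"tx": 1, "ty": 0.34, "tz": 0, "ax": 0, "ay": 0, "az": 0}, {"tx": 1, "ty": 0.34, "tz": 0, "ax": 0, "ay": 0, "az": 0}, {"tx": 1, "ty": 0.34, "tz": 0, "ax": 0, "ay": 0, "az": 0}, {"tx": 1, "ty": 0.34, "tz": 0, "ax": 0, "ay": 0, "az": 0}]}}

```text
clock: 2.6
eef_pos: [319.4, -295.6, 281.2]
tcp_rot: [3.141, -0.0, 1.382]
contact_force: [0.1, -0.9, -0.5]
opening: 0.998
grasp_force: 0.0
```

Emit:
{"fn": "step_arm", "kwargs": {"moves": [{"tx": 1, "ty": 0.34, "tz": 0, "ax": 0, "ay": 0, "az": 0}, {"tx": 1, "ty": 0.34, "tz": 0, "ax": 0, "ay": 0, "az": 0}, {"tx": 1, "ty": 0.34, "tz": 0, "ax": 0, "ay": 0, "az": 0}, {"tx": 1, "ty": 0.34, "tz": 0, "ax": 0, "ay": 0, "az": 0}, {"tx": 1, "ty": 0.34, "tz": 0, "ax": 0, "ay": 0, "az": 0}]}}

```text
clock: 3.22
eef_pos: [384.4, -180.7, 281.3]
tcp_rot: [3.141, -0.0, 1.383]
contact_force: [0.2, -0.1, 0.1]
opening: 1.002
grasp_force: 0.0
```

Emit:
{"fn": "step_arm", "kwargs": {"moves": [{"tx": 1, "ty": 0.34, "tz": 0, "ax": 0, "ay": 0, "az": 0}, {"tx": 1, "ty": 0.34, "tz": 0, "ax": 0, "ay": 0, "az": 0}, {"tx": 1, "ty": 0.34, "tz": 0, "ax": 0, "ay": 0, "az": 0}, {"tx": 1, "ty": 0.34, "tz": 0, "ax": 0, "ay": 0, "az": 0}, {"tx": 1, "ty": 0.34, "tz": 0, "ax": 0, "ay": 0, "az": 0}]}}

```text
clock: 3.85
eef_pos: [449.4, -65.8, 281.2]
tcp_rot: [3.142, -0.0, 1.383]
contact_force: [0.3, -0.2, 0.1]
opening: 1.001
grasp_force: 0.0
```

Emit:
{"fn": "step_arm", "kwargs": {"moves": [{"tx": 1, "ty": 0.34, "tz": 0, "ax": 0, "ay": 0, "az": 0}, {"tx": 1, "ty": 0.34, "tz": 0, "ax": 0, "ay": 0, "az": 0}, {"tx": 1, "ty": 0.34, "tz": 0, "ax": 0, "ay": 0, "az": 0}, {"tx": 1, "ty": 0.34, "tz": 0, "ax": 0, "ay": 0, "az": 0}, {"tx": 1, "ty": 0.34, "tz": 0, "ax": 0, "ay": 0, "az": 0}]}}

```text
clock: 4.47
eef_pos: [514.4, 49.1, 281.2]
tcp_rot: [-3.141, -0.0, 1.383]
contact_force: [0.0, -0.4, 0.2]
opening: 0.997
grasp_force: 0.0
```

Emit:
{"fn": "step_arm", "kwargs": {"moves": [{"tx": 1, "ty": 0.34, "tz": 0, "ax": 0, "ay": 0, "az": 0}, {"tx": 1, "ty": 0.34, "tz": 0, "ax": 0, "ay": 0, "az": 0}, {"tx": 1, "ty": 0.34, "tz": 0, "ax": 0, "ay": 0, "az": 0}, {"tx": 1, "ty": 0.34, "tz": 0, "ax": 0, "ay": 0, "az": 0}, {"tx": 0, "ty": 0, "tz": 0, "ax": 0, "ay": 0, "az": 0}]}}

```text
clock: 5.1
eef_pos: [567.2, 141.3, 281.0]
tcp_rot: [3.142, -0.0, 1.384]
contact_force: [0.0, 0.5, -0.5]
opening: 1.003
grasp_force: 0.0
```

Emit:
{"fn": "step_arm", "kwargs": {"moves": [{"tx": 0.9, "ty": 0.3, "tz": 0, "ax": 0, "ay": 0, "az": 0}, {"tx": 0.9, "ty": 0.3, "tz": 0, "ax": 0, "ay": 0, "az": 0}, {"tx": 0.9, "ty": 0.3, "tz": 0, "ax": 0, "ay": 0, "az": 0}, {"tx": 0.9, "ty": 0.3, "tz": 0, "ax": 0, "ay": 0, "az": 0}, {"tx": 0, "ty": 0, "tz": 0, "ax": 0, "ay": 0, "az": 0}]}}

```text
clock: 5.72
eef_pos: [613.5, 224.2, 281.0]
tcp_rot: [3.141, -0.0, 1.384]
contact_force: [-0.6, 0.3, 0.2]
opening: 1.0
grasp_force: 0.0
```

Emit:
{"fn": "step_arm", "kwargs": {"moves": [{"tx": 0, "ty": 0, "tz": 0.85, "ax": 0, "ay": 0, "az": 0}, {"tx": 0, "ty": 0, "tz": 0.85, "ax": 0, "ay": 0, "az": 0}, {"tx": 0, "ty": 0, "tz": 0.85, "ax": 0, "ay": 0, "az": 0}, {"tx": 0, "ty": 0, "tz": 0.85, "ax": 0, "ay": 0, "az": 0}, {"tx": 0, "ty": 0, "tz": 0.85, "ax": 0, "ay": 0, "az": 0}]}}

```text
clock: 6.35
eef_pos: [612.6, 221.9, 174.4]
tcp_rot: [-3.141, 0.0, 1.382]
contact_force: [0.5, -0.4, 0.6]
opening: 1.0
grasp_force: 0.0
```

Emit:
{"fn": "step_arm", "kwargs": {"moves": [{"tx": 0, "ty": 0, "tz": 0, "ax": 0, "ay": 0, "az": 0}, {"tx": 0, "ty": 0, "tz": 0, "ax": 0, "ay": 0, "az": 0}, {"tx": 0, "ty": 0, "tz": 0, "ax": 0, "ay": 0, "az": 0}, {"tx": 0, "ty": 0, "tz": 0, "ax": 0, "ay": 0, "az": 0}, {"tx": 0, "ty": 0, "tz": 0, "ax": 0, "ay": 0, "az": 0}], "gripper": 0, "newtons": 60}}

```text
clock: 6.98
eef_pos: [613.4, 222.5, 176.2]
tcp_rot: [3.14, -0.001, 1.382]
contact_force: [0.8, -0.8, 6.2]
opening: 0.271
grasp_force: 59.7
```

Emit:
{"fn": "step_arm", "kwargs": {"moves": [{"tx": 0, "ty": 0, "tz": -0.5, "ax": 0, "ay": 0, "az": 0}, {"tx": 0, "ty": 0, "tz": -1, "ax": 0, "ay": 0, "az": 0}, {"tx": 0, "ty": 0, "tz": -1, "ax": 0, "ay": 0, "az": 0}, {"tx": 0, "ty": 0, "tz": -1, "ax": 0, "ay": 0, "az": 0}, {"tx": 0, "ty": 0, "tz": -1, "ax": 0, "ay": 0, "az": 0}]}}

```text
clock: 7.6
eef_pos: [612.5, 222.2, 288.9]
tcp_rot: [-3.141, 0.0, 1.382]
contact_force: [-1.3, -0.5, -2.2]
opening: 0.274
grasp_force: 58.9
```

Emit:
{"fn": "step_arm", "kwargs": {"moves": [{"tx": 0, "ty": 0, "tz": -0.5, "ax": 0, "ay": 0, "az": -0.025}, {"tx": 0, "ty": 0, "tz": 0, "ax": 0, "ay": 0, "az": 0}]}}

```text
clock: 7.85
eef_pos: [613.1, 222.4, 301.6]
tcp_rot: [3.14, -0.001, 1.421]
contact_force: [0.9, 0.7, -1.7]
opening: 0.273
grasp_force: 59.0
```

```bash
python3 - <<'E'
from h import *
A=[]
for n in("scene","top"):
    p,d=eyes.grab_frame(n);A.append(p[:,:,::-1][(100 if n=="scene" else 110):][:300,(400 if n=="scene" else 60):][:,:240])
cv2.imwrite("pics/lift.png",cv2.resize(np.hstack(A),None,fx=1.6,fy=1.6))
print(r.sense()["eef_pos"],r.sense()["tcp_rot"])
E
```

```text
[612.35693363 222.16331857 299.70588531] [-3.14099300e+00  2.89914205e-04  1.42080883e+00]
```

View pics/lift.png

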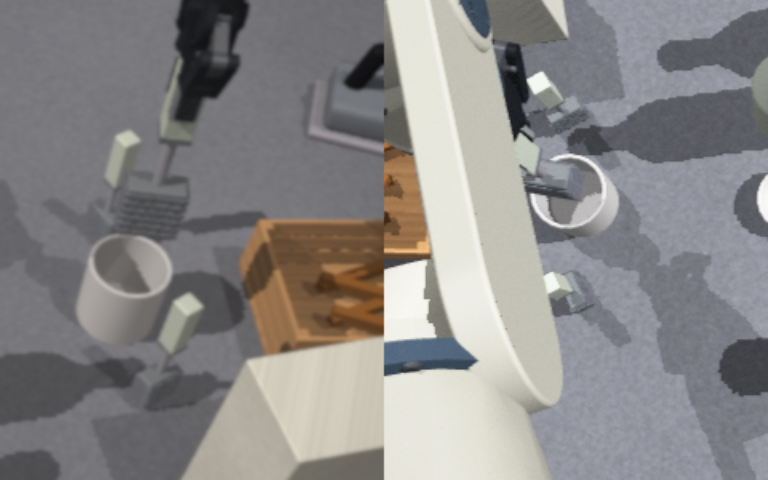

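The brush is held straight and its head, at about (153,195) in the left view, is clear of the pot. Next I carry it to the rack.

Emit:
{"fn": "step_arm", "kwargs": {"moves": [{"tx": -0.95, "ty": -0.15, "tz": 0, "ax": 0, "ay": 0, "az": 0}, {"tx": -0.95, "ty": -0.15, "tz": 0, "ax": 0, "ay": 0, "az": 0}, {"tx": -0.95, "ty": -0.15, "tz": 0, "ax": 0, "ay": 0, "az": 0}, {"tx": -0.95, "ty": -0.15, "tz": 0, "ax": 0, "ay": 0, "az": 0}, {"tx": -0.95, "ty": -0.15, "tz": 0, "ax": 0, "ay": 0, "az": 0}]}}

```text
clock: 8.57
eef_pos: [576.0, 105.8, 300.2]
tcp_rot: [3.141, -0.0, 1.421]
contact_force: [-0.1, -0.4, -0.7]
opening: 0.273
grasp_force: 58.9
```

Emit:
{"fn": "step_arm", "kwargs": {"moves": [{"tx": -0.95, "ty": -0.15, "tz": 0, "ax": 0, "ay": 0, "az": 0}, {"tx": -0.95, "ty": -0.15, "tz": 0, "ax": 0, "ay": 0, "az": 0}, {"tx": -0.95, "ty": -0.15, "tz": 0, "ax": 0, "ay": 0, "az": 0}, {"tx": -0.95, "ty": -0.15, "tz": 0, "ax": 0, "ay": 0, "az": 0}, {"tx": -0.95, "ty": -0.15, "tz": 0, "ax": 0, "ay": 0, "az": 0}]}}

```text
clock: 9.2
eef_pos: [539.7, -8.5, 300.1]
tcp_rot: [3.141, 0.0, 1.422]
contact_force: [0.1, 1.0, -1.5]
opening: 0.274
grasp_force: 58.9
```

Emit:
{"fn": "step_arm", "kwargs": {"moves": [{"tx": -0.95, "ty": -0.15, "tz": 0, "ax": 0, "ay": 0, "az": 0}, {"tx": -0.95, "ty": -0.15, "tz": 0, "ax": 0, "ay": 0, "az": 0}, {"tx": -0.95, "ty": -0.15, "tz": 0, "ax": 0, "ay": 0, "az": 0}, {"tx": -0.95, "ty": -0.15, "tz": 0, "ax": 0, "ay": 0, "az": 0}, {"tx": -0.95, "ty": -0.15, "tz": 0, "ax": 0, "ay": 0, "az": 0}]}}

```text
clock: 9.82
eef_pos: [503.4, -123.0, 300.1]
tcp_rot: [3.141, 0.0, 1.422]
contact_force: [-0.5, 0.9, -1.8]
opening: 0.272
grasp_force: 58.9
```

Emit:
{"fn": "step_arm", "kwargs": {"moves": [{"tx": -0.95, "ty": -0.15, "tz": 0, "ax": 0, "ay": 0, "az": 0}, {"tx": 0, "ty": 0, "tz": 0, "ax": -0.085, "ay": 0, "az": 0}, {"tx": 0, "ty": 0, "tz": 0, "ax": -0.085, "ay": 0, "az": 0}, {"tx": 0, "ty": 0, "tz": 0, "ax": -0.085, "ay": 0, "az": 0}, {"tx": 0, "ty": 0, "tz": 0, "ax": -0.078, "ay": 0, "az": 0}]}}

```text
clock: 10.45
eef_pos: [496.0, -145.2, 300.4]
tcp_rot: [2.614, 0.001, 1.421]
contact_force: [-0.3, 0.9, -2.1]
opening: 0.272
grasp_force: 59.7
```

Emit:
{"fn": "step_arm", "kwargs": {"moves": [{"tx": 0, "ty": 0, "tz": 0, "ax": 0, "ay": 0, "az": 0}]}}

```text
clock: 10.58
eef_pos: [494.5, -144.7, 299.1]
tcp_rot: [2.621, -0.0, 1.421]
contact_force: [-0.2, -0.6, -1.6]
opening: 0.266
grasp_force: 59.8
```

```bash
python3 - <<'E'
from h import *
from scipy.spatial.transform import Rotation as R
s=r.sense();p=s["eef_pos"];M=R.from_euler("xyz",s["tcp_rot"]).as_matrix()
y=-np.radians(8.7);zc=np.array([-.5*np.cos(y),-.5*np.sin(y),.866]);xc=np.array([.866*np.cos(y),.866*np.sin(y),.5]);yc=np.cross(zc,xc);O=np.array([593.3,-160.6,123.6])-115*zc
tip=p+170*M[:,2];q=tip-O;print("O",O,"tip in can",q@xc,q@yc,q@zc,"align",(M.T@np.c_[xc,yc,zc]).round(3).tolist())
A=[]
for n,(v,u) in(("scene",(120,140)),("top",(140,330))):
    f,d=eyes.grab_frame(n);f=f[:,:,::-1].copy();np.save(n+"1.npy",d)
    i=[proj(n,x) for x in(tip,tip+25*yc*1,tip-25*yc)];print(n,np.round(i,1).tolist())
    A.append(cv2.resize(f[v:v+200,u:u+160],None,fx=2.5,fy=2.5))
cv2.imwrite("pics/pre.png",np.hstack(A))
E
```

```text
O [ 650.13839849 -169.29749716   24.01      ] tip in can 0.6117086029368863 0.9741353195238991 147.01234850353234 align [[-0.001, 1.0, 0.001], [1.0, 0.001, -0.003], [-0.003, 0.001, -1.0]]
scene [[221.0, 213.0], [237.8, 215.0], [204.2, 211.0]]
top [[419.4, 249.2], [402.9, 246.4], [435.9, 252.1]]
```

View pics/pre.png

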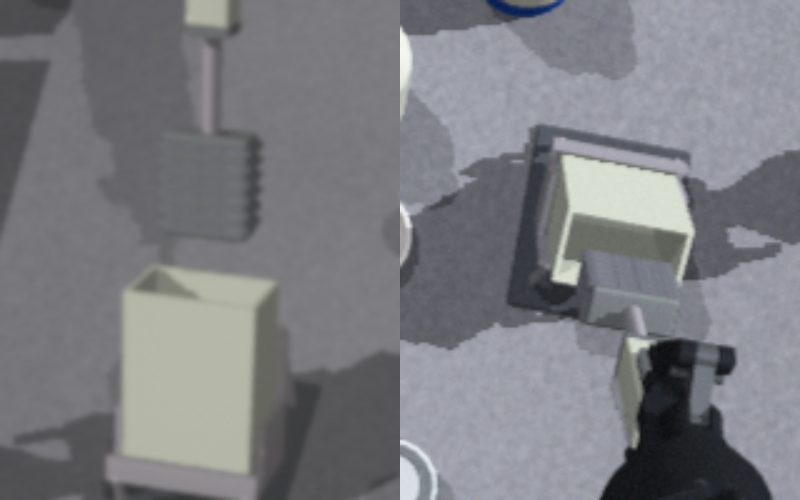

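The head sits square above the mouth: the tip is at scene (221,214), where (221,213) was predicted, and it is centred in the top view too. I push in.

Emit:
{"fn": "step_arm", "kwargs": {"moves": [{"tx": 0, "ty": 0, "tz": 0.8, "ax": 0, "ay": 0, "az": 0}, {"tx": 0, "ty": 0, "tz": 0.8, "ax": 0, "ay": 0, "az": 0}, {"tx": 0, "ty": 0, "tz": 0.8, "ax": 0, "ay": 0, "az": 0}, {"tx": 0, "ty": 0, "tz": 0.8, "ax": 0, "ay": 0, "az": 0}, {"tx": 0, "ty": 0, "tz": 0.8, "ax": 0, "ay": 0, "az": 0}]}}

```text
clock: 11.3
eef_pos: [548.0, -152.3, 213.0]
tcp_rot: [2.62, -0.0, 1.422]
contact_force: [0.8, -0.4, -1.1]
opening: 0.274
grasp_force: 59.8
```

Emit:
{"fn": "step_arm", "kwargs": {"moves": [{"tx": 0, "ty": 0, "tz": 0.5, "ax": 0, "ay": 0, "az": 0}, {"tx": 0, "ty": 0, "tz": 0.5, "ax": 0, "ay": 0, "az": 0}, {"tx": 0, "ty": 0, "tz": 0.25, "ax": 0, "ay": 0, "az": 0}, {"tx": 0, "ty": 0, "tz": 0, "ax": 0, "ay": 0, "az": 0}]}}

```text
clock: 11.8
eef_pos: [561.8, -154.3, 186.1]
tcp_rot: [2.619, -0.0, 1.422]
contact_force: [-0.2, -0.3, -1.1]
opening: 0.27
grasp_force: 59.8
```

```bash
cat >> h.py <<'E'
from scipy.spatial.transform import Rotation as R
y=-np.radians(8.7);zc=np.array([-.5*np.cos(y),-.5*np.sin(y),.866]);xc=np.array([.866*np.cos(y),.866*np.sin(y),.5]);yc=np.cross(zc,xc);O=np.array([593.3,-160.6,123.6])-115*zc
def tipc():
    s=r.sense();M=R.from_euler("xyz",s["tcp_rot"]).as_matrix();q=s["eef_pos"]+170*M[:,2]-O
    return np.round([q@xc,q@yc,q@zc],1)
E
python3 - <<'E'
from h import *
print(tipc())
f,d=eyes.grab_frame("scene");np.save("scene2.npy",d)
w=cloud("scene",d)[250:292,198:238].reshape(-1,3);w=w[w[:,2]>60]
for k in range(3):
    c=w.mean(0);s=np.linalg.svd(w-c,full_matrices=False);n=s[2][2];w=w[abs((w-c)@n)<3]
n*=np.sign(n[0]);print("n",n,c)
f0=cv2.imread("pics/scene0.png");cv2.imwrite("pics/in1.png",np.hstack([cv2.resize(x[120:330,160:290],None,fx=2.8,fy=2.8) for x in(f[:,:,::-1],f0)]))
E
```

```text
[ 3.3  1.8 15.1]
n [ 0.8539017  -0.15246674  0.49760001] [ 638.90947565 -162.79652247   94.65272134]
```

View pics/in1.png

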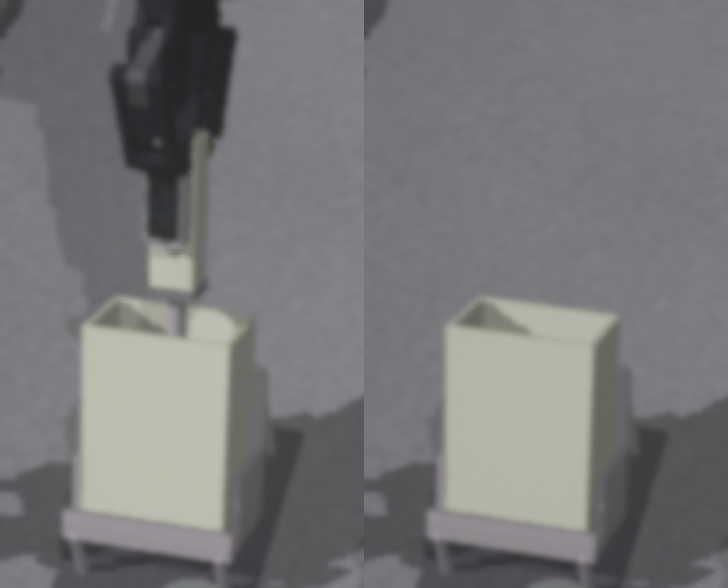

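The brush is inside with its tip about 15 mm above the canister's origin, and the canister has not moved. I go a bit deeper, then do the strokes.

Emit:
{"fn": "step_arm", "kwargs": {"moves": [{"tx": -0.05, "ty": -0.1, "tz": 0.2, "ax": 0, "ay": 0, "az": 0}, {"tx": 0, "ty": 0, "tz": 0.12, "ax": 0, "ay": 0, "az": 0}, {"tx": 0, "ty": 0, "tz": 0, "ax": 0, "ay": 0, "az": 0}, {"tx": 0, "ty": 0, "tz": 0, "ax": 0, "ay": 0, "az": 0}]}}

```text
clock: 12.35
eef_pos: [563.4, -155.9, 178.3]
tcp_rot: [2.618, 0.0, 1.422]
contact_force: [1.2, 0.3, -1.2]
opening: 0.274
grasp_force: 59.8
```

Emit:
{"fn": "step_arm", "kwargs": {"moves": [{"tx": 0, "ty": 0, "tz": -0.75, "ax": 0, "ay": 0, "az": 0}, {"tx": 0, "ty": 0, "tz": -0.75, "ax": 0, "ay": 0, "az": 0}, {"tx": 0, "ty": 0, "tz": -0.75, "ax": 0, "ay": 0, "az": 0}, {"tx": 0, "ty": 0, "tz": -0.75, "ax": 0, "ay": 0, "az": 0}, {"tx": 0, "ty": 0, "tz": 0, "ax": 0, "ay": 0, "az": 0}]}}

```text
clock: 12.98
eef_pos: [526.6, -150.5, 244.5]
tcp_rot: [2.616, 0.001, 1.422]
contact_force: [1.1, 0.3, -1.1]
opening: 0.273
grasp_force: 59.8
```

Emit:
{"fn": "step_arm", "kwargs": {"moves": [{"tx": 0, "ty": 0, "tz": 0, "ax": 0, "ay": 0, "az": 0}, {"tx": 0, "ty": 0, "tz": 0, "ax": 0, "ay": 0, "az": 0}]}}

```text
clock: 13.22
eef_pos: [526.3, -150.2, 242.3]
tcp_rot: [2.62, -0.0, 1.422]
contact_force: [0.5, -0.3, -1.4]
opening: 0.276
grasp_force: 59.8
```

```bash
python3 -c "
from h import *
print(tipc())"
```

```text
[ 0.3  0.4 81.7]
```

Emit:
{"fn": "step_arm", "kwargs": {"moves": [{"tx": 0, "ty": 0, "tz": 0.75, "ax": 0, "ay": 0, "az": 0}, {"tx": 0, "ty": 0, "tz": 0.75, "ax": 0, "ay": 0, "az": 0}, {"tx": 0, "ty": 0, "tz": 0.75, "ax": 0, "ay": 0, "az": 0}, {"tx": 0, "ty": 0, "tz": 0.7, "ax": 0, "ay": 0, "az": 0}, {"tx": 0, "ty": 0, "tz": 0, "ax": 0, "ay": 0, "az": 0}]}}

```text
clock: 13.85
eef_pos: [562.4, -155.5, 177.4]
tcp_rot: [2.622, -0.001, 1.422]
contact_force: [-0.2, -0.5, -1.0]
opening: 0.275
grasp_force: 59.7
```

Emit:
{"fn": "step_arm", "kwargs": {"moves": [{"tx": 0, "ty": 0, "tz": 0, "ax": 0, "ay": 0, "az": 0}, {"tx": 0, "ty": 0, "tz": 0, "ax": 0, "ay": 0, "az": 0}]}}

```text
clock: 14.1
eef_pos: [562.8, -155.8, 179.9]
tcp_rot: [2.618, 0.0, 1.422]
contact_force: [-0.2, -0.3, -1.4]
opening: 0.274
grasp_force: 59.7
```

Emit:
{"fn": "step_arm", "kwargs": {"moves": [{"tx": 0, "ty": 0, "tz": -0.75, "ax": 0, "ay": 0, "az": 0}, {"tx": 0, "ty": 0, "tz": -0.75, "ax": 0, "ay": 0, "az": 0}, {"tx": 0, "ty": 0, "tz": -0.75, "ax": 0, "ay": 0, "az": 0}, {"tx": 0, "ty": 0, "tz": -0.7, "ax": 0, "ay": 0, "az": 0}, {"tx": 0, "ty": 0, "tz": 0, "ax": 0, "ay": 0, "az": 0}]}}

```text
clock: 14.72
eef_pos: [526.6, -150.5, 244.9]
tcp_rot: [2.615, 0.001, 1.421]
contact_force: [0.5, -0.4, -0.4]
opening: 0.273
grasp_force: 59.8
```

Emit:
{"fn": "step_arm", "kwargs": {"moves": [{"tx": 0, "ty": 0, "tz": 0, "ax": 0, "ay": 0, "az": 0}, {"tx": 0, "ty": 0, "tz": 0, "ax": 0, "ay": 0, "az": 0}]}}

```text
clock: 14.98
eef_pos: [526.3, -150.2, 242.5]
tcp_rot: [2.619, -0.0, 1.422]
contact_force: [-0.9, 0.2, -1.0]
opening: 0.273
grasp_force: 59.8
```

Emit:
{"fn": "step_arm", "kwargs": {"moves": [{"tx": 0, "ty": 0, "tz": 0.75, "ax": 0, "ay": 0, "az": 0}, {"tx": 0, "ty": 0, "tz": 0.75, "ax": 0, "ay": 0, "az": 0}, {"tx": 0, "ty": 0, "tz": 0.75, "ax": 0, "ay": 0, "az": 0}, {"tx": 0, "ty": 0, "tz": 0.75, "ax": 0, "ay": 0, "az": 0}, {"tx": 0, "ty": 0, "tz": 0, "ax": 0, "ay": 0, "az": 0}]}}

```text
clock: 15.6
eef_pos: [563.0, -155.6, 176.3]
tcp_rot: [2.622, -0.001, 1.422]
contact_force: [0.6, 0.4, -0.9]
opening: 0.274
grasp_force: 59.8
```

Emit:
{"fn": "step_arm", "kwargs": {"moves": [{"tx": 0, "ty": 0, "tz": 0, "ax": 0, "ay": 0, "az": 0}, {"tx": 0, "ty": 0, "tz": 0, "ax": 0, "ay": 0, "az": 0}]}}

```text
clock: 15.85
eef_pos: [563.4, -155.9, 178.8]
tcp_rot: [2.618, 0.0, 1.422]
contact_force: [-0.4, 0.3, -1.5]
opening: 0.268
grasp_force: 59.8
```

```bash
python3 -c "
from h import *
print(tipc())
w=cloud('scene',eyes.grab_frame('scene')[1])[250:292,198:238].reshape(-1,3);w=w[w[:,2]>60];c=w.mean(0);print(c,np.linalg.svd(w-c,full_matrices=False)[2][2])"
```

```text
[1.4 0.3 7.9]
[ 638.93889344 -162.78012976   94.56571549] [ 0.85287645 -0.14982486  0.50015425]
```

Emit:
{"fn": "step_arm", "kwargs": {"moves": [{"tx": 0, "ty": 0, "tz": -1, "ax": 0, "ay": 0, "az": 0}, {"tx": 0, "ty": 0, "tz": -1, "ax": 0, "ay": 0, "az": 0}, {"tx": 0, "ty": 0, "tz": -1, "ax": 0, "ay": 0, "az": 0}, {"tx": 0, "ty": 0, "tz": -1, "ax": 0, "ay": 0, "az": 0}, {"tx": 0, "ty": 0, "tz": -1, "ax": 0, "ay": 0, "az": 0}]}}

```text
clock: 16.52
eef_pos: [501.0, -146.5, 287.7]
tcp_rot: [2.618, 0.0, 1.421]
contact_force: [0.0, 0.3, -2.0]
opening: 0.273
grasp_force: 59.8
```

Emit:
{"fn": "step_arm", "kwargs": {"moves": [{"tx": 0, "ty": 0, "tz": -1, "ax": 0, "ay": 0, "az": 0}, {"tx": 0, "ty": 0, "tz": 0, "ax": 0.085, "ay": 0, "az": 0}, {"tx": 0, "ty": 0, "tz": 0, "ax": 0.085, "ay": 0, "az": 0}, {"tx": 0, "ty": 0, "tz": 0, "ax": 0.085, "ay": 0, "az": 0}, {"tx": 0, "ty": 0, "tz": 0, "ax": 0.078, "ay": 0, "az": 0}]}}

```text
clock: 17.15
eef_pos: [489.5, -144.9, 309.2]
tcp_rot: [-3.14, 0.001, 1.421]
contact_force: [0.2, 0.6, -2.0]
opening: 0.277
grasp_force: 59.8
```

Emit:
{"fn": "step_arm", "kwargs": {"moves": [{"tx": 0, "ty": 0, "tz": 0, "ax": 0, "ay": 0, "az": 0}, {"tx": 0, "ty": 0, "tz": 0, "ax": 0, "ay": 0, "az": 0}]}}

```text
clock: 17.4
eef_pos: [488.9, -144.6, 307.9]
tcp_rot: [3.14, -0.0, 1.422]
contact_force: [-0.2, -0.4, -0.1]
opening: 0.269
grasp_force: 60.0
```

Emit:
{"fn": "step_arm", "kwargs": {"moves": [{"tx": 0.95, "ty": 0.17, "tz": 0, "ax": 0, "ay": 0, "az": 0}, {"tx": 0.95, "ty": 0.17, "tz": 0, "ax": 0, "ay": 0, "az": 0}, {"tx": 0.95, "ty": 0.17, "tz": 0, "ax": 0, "ay": 0, "az": 0}, {"tx": 0.95, "ty": 0.17, "tz": 0, "ax": 0, "ay": 0, "az": 0}, {"tx": 0.95, "ty": 0.17, "tz": 0, "ax": 0, "ay": 0, "az": 0}]}}

```text
clock: 18.02
eef_pos: [527.3, -29.8, 308.5]
tcp_rot: [3.139, -0.001, 1.421]
contact_force: [0.2, -0.8, -1.3]
opening: 0.272
grasp_force: 60.0
```

Emit:
{"fn": "step_arm", "kwargs": {"moves": [{"tx": 0.95, "ty": 0.17, "tz": 0, "ax": 0, "ay": 0, "az": 0}, {"tx": 0.95, "ty": 0.17, "tz": 0, "ax": 0, "ay": 0, "az": 0}, {"tx": 0.95, "ty": 0.17, "tz": 0, "ax": 0, "ay": 0, "az": 0}, {"tx": 0.95, "ty": 0.17, "tz": 0, "ax": 0, "ay": 0, "az": 0}, {"tx": 0.95, "ty": 0.17, "tz": 0, "ax": 0, "ay": 0, "az": 0}]}}

```text
clock: 18.65
eef_pos: [566.0, 84.3, 308.5]
tcp_rot: [3.139, -0.001, 1.421]
contact_force: [-0.1, 0.1, -1.7]
opening: 0.276
grasp_force: 60.0
```

Emit:
{"fn": "step_arm", "kwargs": {"moves": [{"tx": 0.95, "ty": 0.17, "tz": 0, "ax": 0, "ay": 0, "az": 0}, {"tx": 0.95, "ty": 0.17, "tz": 0, "ax": 0, "ay": 0, "az": 0}, {"tx": 0.95, "ty": 0.17, "tz": 0, "ax": 0, "ay": 0, "az": 0}, {"tx": 0.95, "ty": 0.17, "tz": 0, "ax": 0, "ay": 0, "az": 0}, {"tx": 0.95, "ty": 0.17, "tz": 0, "ax": 0, "ay": 0, "az": 0}]}}

```text
clock: 19.27
eef_pos: [605.8, 199.7, 308.0]
tcp_rot: [3.142, 0.0, 1.422]
contact_force: [0.1, -0.3, -1.2]
opening: 0.272
grasp_force: 60.0
```

Emit:
{"fn": "step_arm", "kwargs": {"moves": [{"tx": 1, "ty": 0.17, "tz": 0, "ax": 0, "ay": 0, "az": 0}, {"tx": 0, "ty": 0, "tz": 0, "ax": 0, "ay": 0, "az": 0}, {"tx": 0, "ty": 0, "tz": 0, "ax": 0, "ay": 0, "az": 0}]}}

```text
clock: 19.65
eef_pos: [613.1, 222.3, 307.8]
tcp_rot: [-3.141, 0.001, 1.422]
contact_force: [0.1, -0.1, -0.9]
opening: 0.277
grasp_force: 60.0
```

```bash
python3 - <<'E'
from h import *
s=r.sense();M=R.from_euler("xyz",s["tcp_rot"]).as_matrix();tip=s["eef_pos"]+170*M[:,2]
f,d=eyes.grab_frame("scene");print(tip,proj("scene",tip),"canister",proj("scene",O))
w=cloud("scene",d)[245:315,445:512].reshape(-1,3);w=w[(w[:,2]>76)&(w[:,2]<84)&(w[:,0]<655)];print(cv2.minEnclosingCircle(w[:,:2].astype(np.float32)))
cv2.imwrite("pics/ret.png",cv2.resize(f[120:320,420:580][:,:,::-1],None,fx=3,fy=3))
E
```

```text
[613.01919144 222.2405275  137.82862157] [487.62960175 239.12151586] canister [218.83076367 304.30104134]
((613.8827514648438, 224.77452087402344), 39.19822311401367)
```

View pics/ret.png

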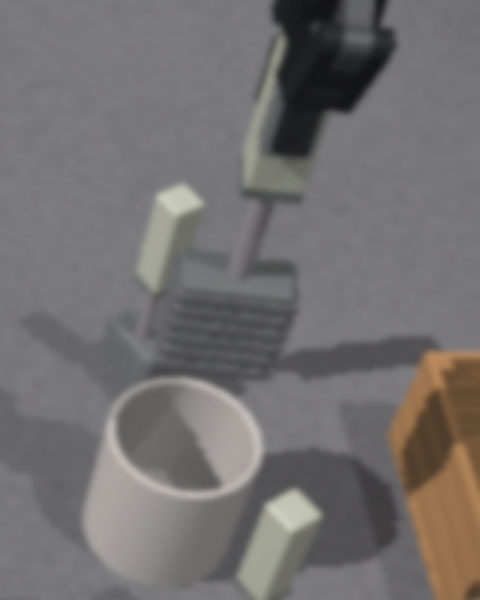

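The brush hangs upright above the pot: head at crop (225,320), pot mouth at (185,440). I lower it and let go.

Emit:
{"fn": "step_arm", "kwargs": {"moves": [{"tx": 0.02, "ty": 0, "tz": 1, "ax": 0, "ay": 0, "az": 0}, {"tx": 0, "ty": 0, "tz": 1, "ax": 0, "ay": 0, "az": 0}, {"tx": 0, "ty": 0, "tz": 0.8, "ax": 0, "ay": 0, "az": 0}, {"tx": 0, "ty": 0, "tz": 0.8, "ax": 0, "ay": 0, "az": 0}, {"tx": 0, "ty": 0, "tz": 0.8, "ax": 0, "ay": 0, "az": 0}]}}

```text
clock: 20.32
eef_pos: [613.4, 222.6, 197.2]
tcp_rot: [3.141, -0.0, 1.421]
contact_force: [0.1, 0.4, -1.7]
opening: 0.272
grasp_force: 60.1
```

Emit:
{"fn": "step_arm", "kwargs": {"moves": [{"tx": 0, "ty": 0, "tz": 0.5, "ax": 0, "ay": 0, "az": 0}, {"tx": 0, "ty": 0, "tz": 0.25, "ax": 0, "ay": 0, "az": 0}, {"tx": 0, "ty": 0, "tz": 0, "ax": 0, "ay": 0, "az": 0}, {"tx": 0, "ty": 0, "tz": 0, "ax": 0, "ay": 0, "az": 0}]}}

```text
clock: 20.82
eef_pos: [613.7, 222.9, 180.0]
tcp_rot: [3.141, -0.001, 1.422]
contact_force: [-0.1, 0.2, -0.7]
opening: 0.271
grasp_force: 60.0
```

Emit:
{"fn": "step_arm", "kwargs": {"moves": [{"tx": 0, "ty": 0, "tz": 0.12, "ax": 0, "ay": 0, "az": 0}, {"tx": 0, "ty": 0, "tz": 0, "ax": 0, "ay": 0, "az": 0}, {"tx": 0, "ty": 0, "tz": 0, "ax": 0, "ay": 0, "az": 0}]}}

```text
clock: 21.2
eef_pos: [613.3, 222.7, 176.4]
tcp_rot: [3.141, -0.0, 1.422]
contact_force: [-0.7, -0.3, -1.5]
opening: 0.274
grasp_force: 60.0
```

Emit:
{"fn": "step_arm", "kwargs": {"moves": [{"tx": 0, "ty": 0, "tz": 0, "ax": 0, "ay": 0, "az": 0}, {"tx": 0, "ty": 0, "tz": 0, "ax": 0, "ay": 0, "az": 0}, {"tx": 0, "ty": 0, "tz": 0, "ax": 0, "ay": 0, "az": 0}, {"tx": 0, "ty": 0, "tz": 0, "ax": 0, "ay": 0, "az": 0}, {"tx": 0, "ty": 0, "tz": 0, "ax": 0, "ay": 0, "az": 0}], "gripper": 1}}

```text
clock: 21.82
eef_pos: [613.3, 222.7, 176.3]
tcp_rot: [-3.142, 0.0, 1.422]
contact_force: [-0.3, 0.2, 0.2]
opening: 1.002
grasp_force: 0.0
```

Emit:
{"fn": "step_arm", "kwargs": {"moves": [{"tx": 0, "ty": 0, "tz": -0.5, "ax": 0, "ay": 0, "az": 0}, {"tx": 0, "ty": 0, "tz": -0.8, "ax": 0, "ay": 0, "az": 0}, {"tx": 0, "ty": 0, "tz": -1, "ax": 0, "ay": 0, "az": 0}, {"tx": 0, "ty": 0, "tz": -1, "ax": 0, "ay": 0, "az": 0}, {"tx": 0, "ty": 0, "tz": -1, "ax": 0, "ay": 0, "az": 0}]}}

```text
clock: 22.45
eef_pos: [613.5, 222.8, 286.6]
tcp_rot: [3.14, -0.001, 1.422]
contact_force: [-0.3, -0.1, -0.1]
opening: 1.0
grasp_force: 0.0
```

Emit:
{"fn": "step_arm", "kwargs": {"moves": [{"tx": 0, "ty": 0, "tz": -1, "ax": 0, "ay": 0, "az": 0}, {"tx": 0, "ty": 0, "tz": -1, "ax": 0, "ay": 0, "az": 0}, {"tx": 0, "ty": 0, "tz": 0, "ax": 0, "ay": 0, "az": 0}, {"tx": 0, "ty": 0, "tz": 0, "ax": 0, "ay": 0, "az": 0}, {"tx": 0, "ty": 0, "tz": 0, "ax": 0, "ay": 0, "az": 0}]}}

```text
clock: 23.08
eef_pos: [612.8, 222.5, 332.9]
tcp_rot: [-3.14, 0.001, 1.422]
contact_force: [-0.6, 0.3, -0.8]
opening: 0.999
grasp_force: 0.0
```

```bash
python3 - <<'E'
from h import *
f,d=eyes.grab_frame("scene");W=cloud("scene",d)
w=W[195:260,475:515].reshape(-1,3);w=w[(w[:,2]>120)&(w[:,2]<215)];print("handle",w.min(0),w.max(0))
w=W[250:292,198:238].reshape(-1,3);w=w[w[:,2]>60];c=w.mean(0);print(c,np.linalg.svd(w-c,full_matrices=False)[2][2])
cv2.imwrite("pics/end.png",f[:,:,::-1])
E
```

```text
handle [519.2387742  212.47945484 120.11395632] [629.038321   239.14354677 208.76159663]
[ 638.97920725 -162.78034633   94.5480584 ] [ 0.85423166 -0.1479514   0.49839609]
```

View pics/end.png

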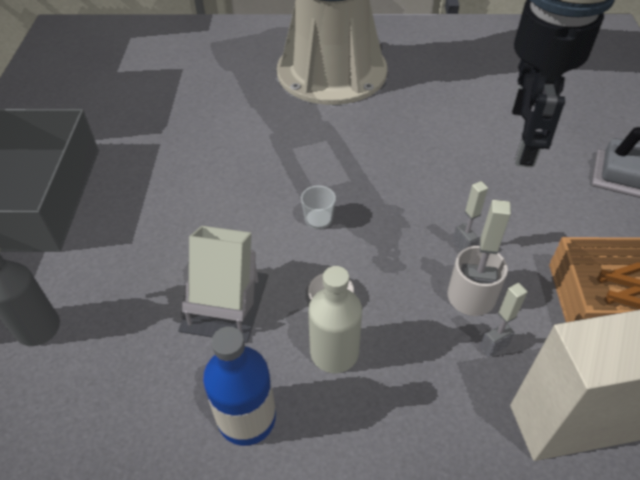

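The brush stands in the pot at (490,245), the canister is in its rack at (218,270), the bottle is upright at (335,330), and the gripper is clear of everything.

```bash
python3 -c "
from rig import workorder
print(workorder.sign_off())"
```

```text
the job is handed in; nothing more can be done
None
```

I scrubbed the canister with three pushes to about 4 mm above its inner floor, by the arm's readings. The brush is back upright in its pot, the canister is still in its rack, the bottle still stands, and I handed the job in at about 23 s; no verdict was shown.

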